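# Slide the carrier board into the jig's notches and turn the keeper over it

## Task

Push the plywood carrier board along the jig's rails with your fingertips until it drops into its locating notches, then push the steel keeper by its pin round over the board's rear edge as far as it goes to lock it in. Pick nothing up: leave the black bearing post standing untouched on the board, and do not disturb the hex key, nut and pliers lying beside the rails.

Things in the scene. Friction and masses are not known exactly. Their poses are not given: they have to be found in the camera images.
- jig: Fixed jig: grey base board 290 x 325 x 8 mm (x -140..150, y -135..190 mm) with aluminium rails. Origin on the bench under the rails' centre line; +x: the way the board must slide, +y: the keeper's side. Rails x -120..140, y 29..54 mm either side, tops at z 30 mm; between them an open channel 58 mm wide down to z 8 mm. Fences outside the rails: y 54..62 mm either side, 40 mm high.
- seat (a point): Where the board's origin lies when seated: jig x 60, y 0, z 24 mm. The rails have 16 mm long, 6 mm deep notches with upright ends at jig x 110 mm (inner half of each rail, front feet) and x 10 mm (outer half, rear feet). All four feet drop in together here, with 3 mm play either way along x; the notch ends then stop the board.
- board: Loose plywood board 130 (x) x 104 (y) x 12 mm on four feet, 0.3-0.65 kg. Origin: middle, at the feet's undersides (slab 8..20 mm above it); axes as the jig's. Push its rear end face, x -65 mm. Origin z 30 mm sliding (few newtons of friction), 24 mm seated; 2 mm side play. Starts 70-110 mm short. Its rear may hang on a finger that still presses it and drops when the finger backs off.
- keeper (a joint): Steel turn-button on a vertical axis at jig (9, 76) mm. Rad: 0 = arm along jig -x beside the fence (open); grows counter-clockwise from above; 1.571 = stop, arm along jig -y across the seated board's rear edge (closed). Starts -0.5..0.1. Arm 72 mm long, 16 wide, z 47..53 mm: passes 3 mm above a seated board, strikes an unseated one. About 0.7 N at the pin; stays where left.
- keeper_pin (a point): Middle of the exposed height of the upright steel finger pin on the keeper's arm, 12 mm diameter, 62 mm from the pivot axis, z from 53 to 79 mm above the bench (this point at 66 mm).
- post_mid (a point): Centre of the loose black bearing post (36 mm diameter, 31 mm high) that stands on the board's top, 0 to 35 mm ahead of its middle and up to 20 mm to either side. Not to be touched.
- hex_key: Bystander: loose hex key, 93 x 33 x 4 mm, lying on the jig's base board on its -y side, about 98 mm off the rails' centre line; origin at the middle of its underside.
- nut: Bystander: loose steel hexagon nut, 26 x 22 x 12 mm, on the jig's base board on its +y side, about 125 mm off the rails' centre line; origin at the middle of its underside.
- small_pliers: Bystander: loose small pliers, 141 x 52 x 12 mm, on the jig's base board on its +y side, about 155 mm off the rails' centre line; origin at the middle of the underside.
Things that resemble listed ones, but are neither listed nor needed, are in the scene too. What is shaped like the part that bears post_mid but orange or purple is not meant.

How it is judged (in metres and radians):
On the way, in this order (a step that is already met when the one before it is completed fails the run):
1. the board has dropped into its notches (z of board in the frame of jig below 0.0265 m and angle between board's own z axis and vertical below 0.03 rad and x of board in the frame of jig between 0.054 and 0.066 m), for 0.2 s.
2. the keeper is turned over the board's rear edge (value of joint keeper above 1.4 rad), for 0.2 s.
At the end, for the whole second after the job is handed in: The board rests level in its notches (origin within 2.5 mm of its seated height of 24 mm and within 6 mm of jig x = 60 mm, level within 0.03 rad), the keeper stands over its rear edge (joint above 1.4 rad), and the bearing post still stands upright on the board (all of step 1 and value of joint keeper above 1.4 rad and linear speed of board below 0.01 m/s and angle between post_mid's own z axis and vertical below 0.1 rad and z of post_mid in the frame of board between 0.031 and 0.04 m); the robot touches nothing.
It fails at once if the board is lifted off its rails or tipped (z of board in the frame of jig above 0.042 m or angle between board's own z axis and vertical above 0.2 rad).
It fails at once if the bearing post is touched by the fingers, lifted or knocked over (contact force between the fingers and post above 1 N or angle between post_mid's own z axis and vertical above 0.5 rad or z of post_mid in the frame of board above 0.05 m).
It fails at once if the hex key, nut or pliers are disturbed (moved more than 20 mm) (distance of any of hex_key, nut, small_pliers from where it was at the start of the episode above 0.02 m).
It also fails if it takes over 51 s, if anything falls off the work surface, if the arm or the gripper's body presses on something with over 40 N, if the wrist force passes 120 N, or if a joint passes its speed limit or range.

## Robot

A 6-joint arm with a two-finger parallel gripper is mounted at the origin on the work surface; the furniture and walls round the work are solid. World frame = base frame: x ahead of the robot, y to its left, z up, the work surface at z = 0. Lengths are in mm, angles in degrees, forces in N, time in s.
With the tool pointing down it reaches from about 300 to 850 mm from the base axis. Payload 4.2 kg.
Tool frame: the origin (TCP) lies at the very end of the fingers, on their centre line; the grasp point (between the pads) lies 19 mm behind it; z points along the fingers, y is the line along which they close (so a half turn about z gives the same grasp; the last joint's range is limited). The gripper opens to 91 mm and grips with 3 to 60 N. Pads are 32 mm wide; open, the fingers measure 118 mm over their backs; the gripper's body (76 mm by 178 mm) begins 60 mm behind the grasp point.
Start: joints at [65.317, 18.312, 89.639, -0, 72.044, -1.146], TCP at [229.626, 527.176, 213.976] pointing down, gripper open.
Joint ranges: [-177.97, 177.97], [-48.28, 115.42], [12.27, 149.76], [-77.06, 257.06], [2.81, 150.46], [-146.56, 146.56]. Speed limits (degrees/s): [147.25, 147.25, 180, 180, 180, 180].

## Interface

Orientations are given as [roll, pitch, yaw] about the fixed x, y, z axes, in that order (R = Rz(yaw) Ry(pitch) Rx(roll)).
In Python, from workcell import env, eyes gives the robot as it stands.
- The arm moves only by the tool send_rows, never from a script. Its argument "targets" is text: rows parted by semicolons, each of 7 numbers parted by spaces: the shift along the tool's x, y, z in m, then the turn, a rotation vector about the tool's x, y, z in degrees, then the opening in per cent of the stroke, from 0 (shut) to 100 (fully open). A call has 1 to 12 rows; each row is the pose to reach, as a shift and turn from the pose commanded when the call began, along the tool's axes at that moment; what a row does not reach only later rows make up. A row lasts 1/12 s, in which the tool goes at most 41.7 mm and 7.16 degrees, less where a joint would pass 70% of its speed; a pose out of reach is approached as far as the arm can. A call with a gripper value outside its range is refused whole. The fingers move at their own pace and stop on an object; "grip_force" is the grip in N (left out, the last holds). Time passes only in rows, so rows that repeat a pose let the fingers close. It gives the time, the measured TCP pose, the force, the opening and the grip force at its end, in the units of the state.
- env.state(): the state, without advancing time (a new reading comes with each control period).
- eyes.grab_frame(name): name is "scene" or "side" or "wrist"; returns a dict with "image" (400x640x3 uint8, blue, green, red), "fovy" (degrees; the focal length in pixels is half the picture's height over the tangent of half this angle, whatever the lens; pixels are square), "cx", "cy" (the principal point, pixels), "eye" and "attitude" of the camera in the world. Camera axes: x right, y up, looking along -z (the intrinsics and any distortion apply to the point x, -y, -z); pixel columns grow to the right and rows downward; lengths in mm; the calibration is good to about 2 mm. The wrist camera is an equidistant fisheye: a pixel r from the principal point sees the ray r / f radians off the axis. A picture is of the moment at which its call begins. There is no depth.
- env.job_done(): hands the job in; it is judged then, once.
The state is a dict: "time_s": time; "qpos": joint angles; "qvel": joint speeds; "effort": joint torques, N m; "ee_pos": TCP position; "ee_rot": TCP orientation; "force": force on the tool from outside, world axes, zero at the start; "torque": the same for the moment, N m; "gripper_width": finger opening in mm; "gripper_force": force on a finger pad.
Only numpy, scipy, OpenCV 4.12 (cv2) and the standard library are available. Lean on these libraries where they do the work, as an engineer would, in place of code of your own. Each camera call takes 0.05 s, during which the arm holds its last target. There are 200 camera calls.

## Working session

There is one attempt and no reset: what is moved stays moved. The work goes in short steps, Python scripts to look and compute and a tool call to move; the robot and the scene stay as the last step left them, time stands still between calls to the robot, and variables do not carry over. Pictures are saved under pics/ and viewed, at most 10 in all, crops included, and the job is handed in when it is done.

Besides the shell and the picture viewer there is one more tool, called after "Request:" as name(argument=value, ...) on one line, values as JSON. send_rows: Moves the arm, as the interface text tells. Its arguments: {"type":"object","properties":{"targets":{"type":"string"},"grip_force":{"type":"number"}},"required":["targets"]}

```bash
mkdir -p pics; cat > h.py <<'E'
import numpy as np, cv2
from scipy.spatial.transform import Rotation as R
from workcell import env, eyes
def att(f):
    a=np.array(f["attitude"],float)
    return a if a.shape==(3,3) else (R.from_euler('xyz',a,degrees=True).as_matrix() if a.size==3 else None)
def foc(f): return f["image"].shape[0]/2/np.tan(np.radians(f["fovy"])/2)
def ray(f,u,v,fish=False):
    x,y=(u-f["cx"])/foc(f),(v-f["cy"])/foc(f)
    if fish:
        r=np.hypot(x,y); s=np.sin(r)/r if r>1e-9 else 1; d=np.array([x*s,-y*s,-np.cos(r)])
    else: d=np.array([x,-y,-1.])
    return att(f)@d
def onz(f,u,v,z,fish=False):
    d=ray(f,u,v,fish); e=np.array(f["eye"]); return e+d*(z-e[2])/d[2]
def proj(f,P):
    c=att(f).T@(np.array(P,float)-np.array(f["eye"])); return f["cx"]+foc(f)*c[0]/-c[2], f["cy"]+foc(f)*-c[1]/-c[2]
E
python3 - <<'E'
from h import *
for n in("scene","side","wrist"):
    f=eyes.grab_frame(n); cv2.imwrite(f"pics/{n}0.png",f["image"]); print(n,{k:v for k,v in f.items() if k!="image"})
print(env.state())
E
```

```text
scene {'fovy': 49.03778223655855, 'cx': 315.58543742747713, 'cy': 202.89261887446415, 'eye': array([  76.82385992, -191.01344314,  688.90192078]), 'attitude': array([ 42.60291975,   1.15643915, -55.97570776])}
side {'fovy': 53.30007570699344, 'cx': 315.2780105421752, 'cy': 203.94801505346086, 'eye': array([ 335.59811731, -584.64738235,  430.7859899 ]), 'attitude': array([ 63.57886212,  -1.31943911, -17.03070836])}
wrist {'fovy': 65.70646984690485, 'cx': 317.7755869559951, 'cy': 196.7111102600116, 'eye': array([151.98495141, 559.73182656, 383.96842008]), 'attitude': array([-17.01284541,   0.12781934,  66.42653286])}
{'time_s': 0.15, 'qpos': array([ 6.53188703e+01,  1.83437658e+01,  8.96894596e+01,  8.33769344e-04,
        7.20437477e+01, -1.14498050e+00]), 'qvel': array([ 0.08154345, -0.13034756, -0.28479473, -0.01685819,  0.14931837,
       -0.09958557]), 'effort': array([ 1.02038768e-03, -4.12774265e+01, -2.32158172e+01,  7.27232010e-02,
        4.34766524e-02, -9.86539430e-05]), 'ee_pos': array([229.4447432 , 526.83329501, 213.31404691]), 'ee_rot': array([-1.79923058e+02, -2.33075663e-03,  1.56463592e+02]), 'force': array([ 0.6344523 , -0.15837512,  0.40516641]), 'torque': array([-6.05642097e-03, -8.57617703e-03,  1.33848703e-05]), 'gripper_force': 0.0, 'gripper_width': 91.05432020268938}
```

View pics/scene0.png

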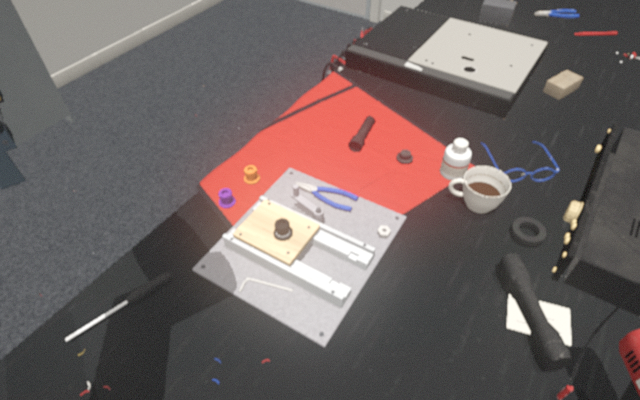

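View pics/side0.png

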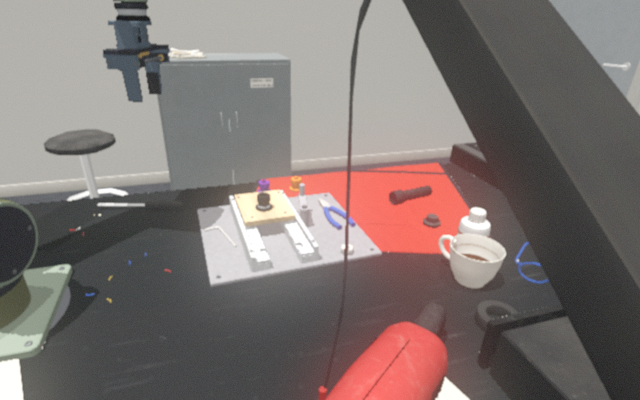

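The scene view shows the jig plate with corners near (290,169), (406,215), (325,347), (194,268). The board is at about (275,230) with the post at (283,228), and the keeper near (310,205). The side view shows the keeper pin at about (302,188). Next I'll fit the plate and take enlarged crops.

```bash
python3 - <<'E'
from h import *
S=cv2.imread("pics/scene0.png");D=cv2.imread("pics/side0.png")
a=cv2.resize(S[160:300,190:350],None,fx=3.75,fy=3.75,interpolation=cv2.INTER_CUBIC)
b=cv2.resize(D[175:285,190:350],None,fx=3.75,fy=3.75,interpolation=cv2.INTER_CUBIC)
cv2.imwrite("pics/cs.png",a);cv2.imwrite("pics/cd.png",b)
f=eyes.grab_frame("scene")
for uv in((290,169),(406,215),(325,347),(194,268)): print(uv,onz(f,*uv,8).round(1))
E
```

```text
(290, 169) [643.4 278.3   8. ]
(406, 215) [661.   -3.3   8. ]
(325, 347) [333.7 -19.4   8. ]
(194, 268) [327.5 269.1   8. ]
```

View pics/cs.png

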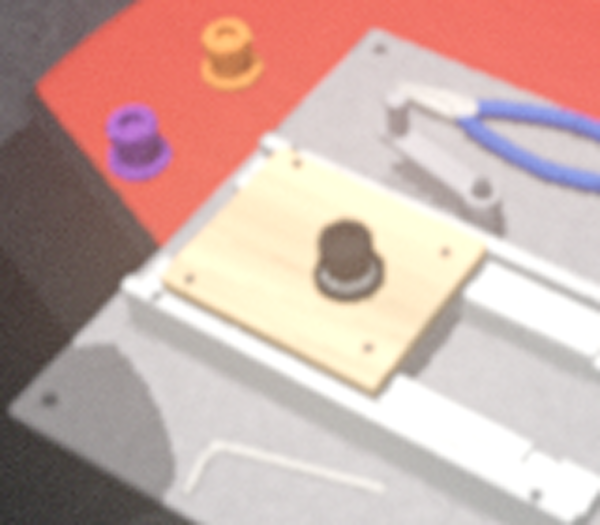

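View pics/cd.png

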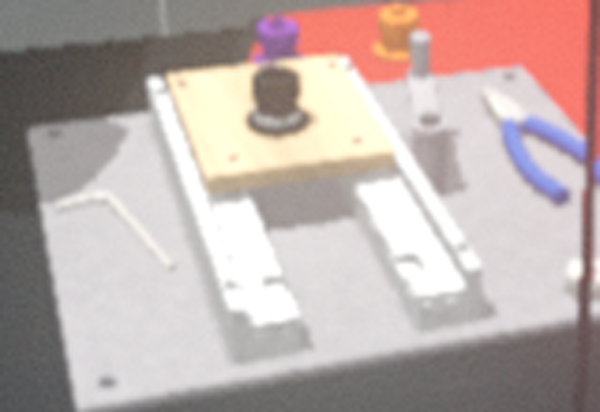

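The crops show the board's top corners in cs at (165,280), (280,148), (485,247) and (375,380). The pin top is at (400,92) in cs and (420,33) in cd. The pivot is near cs (483,187). The post top is near cs (345,235).

```bash
cat > fit.py <<'E'
from h import *
from scipy.optimize import least_squares
S=eyes.grab_frame("scene");D=eyes.grab_frame("side")
cs=lambda u,v:(S,190+(u+.5)/3.75-.5,160+(v+.5)/3.75-.5)
cd=lambda u,v:(D,190+(u+.5)/3.75-.5,175+(v+.5)/3.75-.5)
obs=[((-140,-135,8),cs(10,410)),((-140,190,8),cs(378,28)),((150,190,8),(S,406,215)),((150,-135,8),(S,325,347)),
((-140,-135,8),cd(28,128)),((-140,190,8),cd(525,65)),((150,-135,8),cd(77,409)),((150,190,8),(D,373,240))]
def T(p,P):
    c,s=np.cos(p[2]),np.sin(p[2]); return np.array([p[0]+c*P[0]-s*P[1],p[1]+s*P[0]+c*P[1],P[2]])
r=least_squares(lambda p:np.concatenate([np.array(proj(o[0],T(p,P)))-o[1:] for P,o in obs]),[470,130,-1.53],loss='soft_l1')
p=r.x
if __name__=="__main__":
    print(p[:2],np.degrees(p[2]));print(r.fun.reshape(-1,2).round(1).tolist())
    def inv(W): 
        d=np.array(W)-[p[0],p[1],0];c,s=np.cos(p[2]),np.sin(p[2]);return np.array([c*d[0]+s*d[1],-s*d[0]+c*d[1],d[2]]).round(1)
    for n,o,z in[("rear-",cs(165,280),50),("rear+",cs(280,148),50),("fr+",cs(485,247),50),("fr-",cs(375,380),50),("pin",cs(400,92),79),("pinD",cd(420,33),79),("posttop",cs(345,235),81),("D rear-",cd(165,73),50),("D fr-",cd(212,180),50),("D fr+",cd(395,152),50),("piv",cs(483,187),53),("pivD",cd(430,118),53)]:
        print(n,inv(onz(*o,z)))
    for x in (-120,-75,60): print(x,T(p,(x,0,0)).round(1))
E
python3 fit.py
```

```text
[463.71292381 136.59575499] -87.81980031398496
[[-0.7, -0.0], [-1.1, -0.2], [0.8, 1.1], [-0.2, -0.7], [-0.2, -0.2], [-0.7, -0.1], [0.2, 0.0], [9.7, 12.1]]
rear- [-97.8 -52.6  50. ]
rear+ [-102.1   49.5   50. ]
fr+ [27.8 47.3 50. ]
fr- [ 25.8 -48.6  50. ]
pin [-52.9  94.1  79. ]
pinD [-55.   89.8  79. ]
posttop [-20.5  -2.7  81. ]
D rear- [-104.   -53.8   50. ]
D fr- [ 33.6 -51.   50. ]
D fr+ [31.4 48.7 50. ]
piv [ 7.1 79.1 53. ]
pivD [ 3.5 77.5 53. ]
-120 [459.1 256.5   0. ]
-75 [460.9 211.5   0. ]
60 [466.   76.6   0. ]
```

The jig origin is at world (463.7, 136.6) with yaw -87.8°. The board starts at jig x ≈ -35, and the keeper is at about -0.26 rad. I'll move behind the board with the fingers half open.

Request:
send_rows(targets="-0.3055 -0.1295 0.09 0 0 64.3 50;-0.3055 -0.1295 0.09 0 0 64.3 50;-0.3055 -0.1295 0.09 0 0 64.3 50;-0.3055 -0.1295 0.09 0 0 64.3 50;-0.3055 -0.1295 0.09 0 0 64.3 50;-0.3055 -0.1295 0.09 0 0 64.3 50;-0.3055 -0.1295 0.09 0 0 64.3 50;-0.3055 -0.1295 0.09 0 0 64.3 50;-0.3055 -0.1295 0.09 0 0 64.3 50;-0.3055 -0.1295 0.09 0 0 64.3 50;-0.3055 -0.1295 0.09 0 0 64.3 50;-0.3055 -0.1295 0.09 0 0 64.3 50")

```text
time_s: 1.3
ee_pos: [457.5, 287.3, 124.3]
ee_rot: [180.0, -0.0, 92.3]
force: [0.4, 0.3, -0.0]
gripper_width: 45.2
gripper_force: 0.0
```

Request:
send_rows(targets="0 0 0.03 0 0 0 50;0 0 0.06 0 0 0 50;0 0 0.08 0 0 0 50;0 0 0.086 0 0 0 50;0 0 0.086 0 0 0 50;0 0 0.086 0 0 0 50")

```text
time_s: 1.8
ee_pos: [458.1, 287.7, 38.9]
ee_rot: [179.9, -0.1, 92.3]
force: [0.2, 0.2, 0.7]
gripper_width: 45.4
gripper_force: 0.0
```

```bash
python3 - <<'E'
from h import *
f=eyes.grab_frame("side");s=env.state();print(s["ee_pos"],s["force"])
g=eyes.grab_frame("scene")
a=cv2.resize(f["image"][140:290,190:350],None,fx=2.5,fy=2.5);b=cv2.resize(g["image"][150:300,180:340],None,fx=2.5,fy=2.5)
cv2.imwrite("pics/p2.png",np.hstack([a,b]))
E
```

```text
[458.67747571 287.76445419  39.42482947] [-0.01420311 -0.01211741  0.47886553]
```

View pics/p2.png

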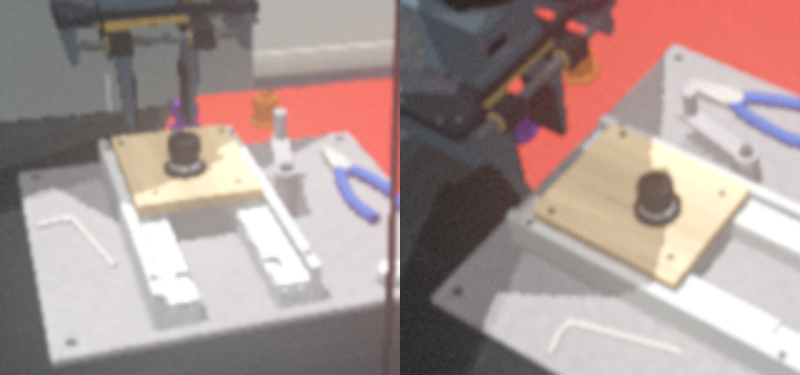

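The fingers are level behind the board's rear face and centred between the fences. I'll lower them 2.5 mm and start pushing.

Request:
send_rows(targets="-0.012 0 0.0025 0 0 0 50;-0.024 0 0.0025 0 0 0 50;-0.030 0 0.0025 0 0 0 50;-0.034 0 0.0025 0 0 0 50;-0.038 0 0.0025 0 0 0 50;-0.042 0 0.0025 0 0 0 50;-0.046 0 0.0025 0 0 0 50;-0.050 0 0.0025 0 0 0 50;-0.055 0 0.0025 0 0 0 50;-0.060 0 0.0025 0 0 0 50;-0.065 0 0.0025 0 0 0 50;-0.070 0 0.0025 0 0 0 50")

```text
time_s: 2.9
ee_pos: [460.8, 216.1, 35.5]
ee_rot: [180.0, -0.0, 92.2]
force: [0.9, 3.6, 2.9]
gripper_width: 45.2
gripper_force: 2.2
```

Request:
send_rows(targets="-0.005 0 0 0 0 0 50;-0.010 0 0 0 0 0 50;-0.015 0 0 0 0 0 50;-0.020 0 0 0 0 0 50;-0.025 0 0 0 0 0 50;-0.030 0 0 0 0 0 50;-0.034 0 0 0 0 0 50;-0.038 0 0 0 0 0 50;-0.042 0 0 0 0 0 50;-0.045 0 0 0 0 0 50;-0.047 0 0 0 0 0 50;-0.048 0 0 0 0 0 50")

```text
time_s: 3.9
ee_pos: [462.3, 168.2, 35.3]
ee_rot: [-180.0, 0.0, 92.2]
force: [-0.4, 4.2, 3.5]
gripper_width: 45.3
gripper_force: 2.1
```

Request:
send_rows(targets="-0.001 0 0 0 0 0 50;-0.002 0 0 0 0 0 50;-0.003 0 0 0 0 0 50;-0.004 0 0 0 0 0 50;-0.005 0 0 0 0 0 50;-0.006 0 0 0 0 0 50;-0.007 0 0 0 0 0 50;-0.008 0 0 0 0 0 50")

```text
time_s: 4.57
ee_pos: [462.4, 160.3, 35.2]
ee_rot: [-180.0, 0.0, 92.2]
force: [0.2, 2.9, 0.4]
gripper_width: 45.6
gripper_force: 1.2
```

Request:
send_rows(targets="-0.001 0 0 0 0 0 50;-0.002 0 0 0 0 0 50;-0.003 0 0 0 0 0 50;-0.003 0 0 0 0 0 50")

```text
time_s: 4.9
ee_pos: [462.6, 158.3, 35.3]
ee_rot: [-180.0, -0.1, 92.1]
force: [-0.9, 6.3, -2.1]
gripper_width: 45.5
gripper_force: 3.3
```

Request:
send_rows(targets="-0.001 0 0 0 0 0 50;-0.002 0 0 0 0 0 50;-0.002 0 0 0 0 0 50")

```text
time_s: 5.15
ee_pos: [462.6, 158.2, 35.4]
ee_rot: [-180.0, -0.3, 92.0]
force: [-2.8, 14.3, -2.9]
gripper_width: 45.6
gripper_force: 7.0
```

The board has hit the notch end: force is 14 N with no further travel. I'll back off so the rear can drop, then look.

Request:
send_rows(targets="0.003 0 0 0 0 0 50;0.006 0 0 0 0 0 50;0.015 0 0 0 0 0 50;0.03 0 0 0 0 0 50;0.03 0 0 0 0 0 50")

```text
time_s: 5.57
ee_pos: [462.3, 187.1, 35.6]
ee_rot: [179.9, -0.0, 92.2]
force: [0.4, 0.2, -0.2]
gripper_width: 46.0
gripper_force: 0.0
```

```bash
python3 - <<'E'
from h import *
f=eyes.grab_frame("side");s=env.state();print(s["ee_pos"],s["force"])
g=eyes.grab_frame("scene")
a=cv2.resize(f["image"][170:270,210:340],None,fx=3,fy=3);b=cv2.resize(g["image"][190:290,220:350],None,fx=3,fy=3)
cv2.imwrite("pics/p3.png",np.hstack([a,b]))
E
```

```text
[462.00900867 186.21486312  35.52192928] [-0.32342769  0.2643935  -0.31921335]
```

View pics/p3.png

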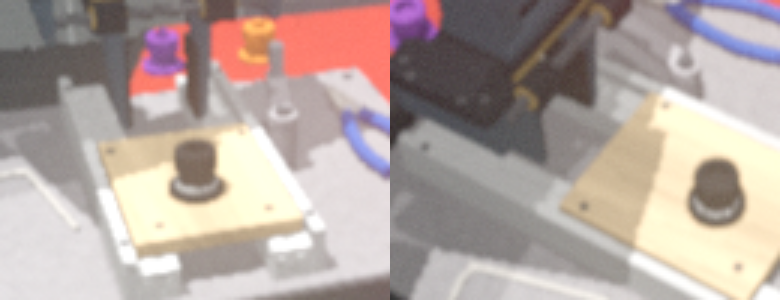

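The side view shows the board at the front of the rails, with its front top corners at about (140,246) and (303,222). The post is standing. I'll check the height by projecting seated and unseated corners, and compute the keeper arc at the same time.

```bash
python3 - <<'E'
from fit import *
for z in(44,50):
    for x,y in((125,-52),(125,52),(-5,-52),(-5,52)):
        u,v=proj(D,T(p,(x,y,z)));a,b=proj(S,T(p,(x,y,z)));print(z,x,y,"side",round((u-210)*3),round((v-170)*3),"scene",round((a-220)*3+390),round((b-190)*3))
st=env.state();print(st["ee_pos"],st["ee_rot"])
# start pose: keeper angle -0.26; tool y along tangent, centre 26 mm behind pin
off=26
for th in [-.26]+list(np.arange(-.25,1.58,.2)):
    t=np.array([np.sin(th),-np.cos(th)]);c=np.array([9-62*np.cos(th),76-62*np.sin(th)])-off*t
    print(round(th,2),c.round(1),T(p,(*c,0))[:2].round(1),"yaw",round(92.18+np.degrees(th),1))
E
```

```text
44 125 -52 side 136 240 scene 742 298
44 125 52 side 304 212 scene 827 171
44 -5 -52 side 97 139 scene 554 201
44 -5 52 side 245 119 scene 648 88
50 125 -52 side 135 231 scene 742 293
50 125 52 side 304 204 scene 828 165
50 -5 -52 side 97 131 scene 553 195
50 -5 52 side 245 112 scene 647 81
[461.64798839 185.10910088  35.40437682] [-1.79982588e+02  2.86784452e-02  9.21786016e+01]
-0.26 [-44.2 117.1] [579.  185.2] yaw 77.3
-0.25 [-44.6 116.5] [578.5 185.6] yaw 77.9
-0.05 [-51.6 105.1] [566.7 192.2] yaw 89.3
0.15 [-56.2  92.4] [554.  196.3] yaw 100.8
0.35 [-58.2  79.2] [540.6 197.7] yaw 112.2
0.55 [-57.4  65.8] [527.2 196.5] yaw 123.7
0.75 [-54.1  52.8] [514.4 192.7] yaw 135.2
0.95 [-48.2  40.7] [502.5 186.3] yaw 146.6
1.15 [-40.1  30. ] [492.2 177.8] yaw 158.1
1.35 [-29.9  21.2] [483.8 167.3] yaw 169.5
1.55 [-18.3  14.6] [477.6 155.4] yaw 181.0
```

The observed corners match the seated predictions (z 44), so the board is in its notches and level. Next I'll raise, close the fingers and move beside the pin.

Request:
send_rows(targets="0 0 -0.03 0 0 0 0;0 0 -0.07 0 0 0 0;0 0.01 -0.09 0 0 0 0;-0.002 0.04 -0.09 0 0 5 0;-0.004 0.08 -0.09 0 0 10 0;-0.006 0.115 -0.09 0 0 15 0;-0.006 0.123 -0.09 0 0 15 0;-0.006 0.123 -0.085 0 0 15 0;-0.006 0.123 -0.06 0 0 15 0;-0.006 0.123 -0.035 0 0 15 0;-0.006 0.123 -0.026 0 0 15 0;-0.006 0.123 -0.026 0 0 15 0")

```text
time_s: 6.77
ee_pos: [581.4, 183.2, 58.6]
ee_rot: [-179.6, 0.2, 77.2]
force: [-0.0, 0.2, -0.0]
gripper_width: 0.5
gripper_force: 0.0
```

```bash
python3 - <<'E'
from h import *
f=eyes.grab_frame("side");s=env.state();print(s["ee_pos"],s["ee_rot"],s["force"],s["gripper_width"])
g=eyes.grab_frame("scene")
a=cv2.resize(f["image"][150:250,230:360],None,fx=3,fy=3);b=cv2.resize(g["image"][150:250,240:370],None,fx=3,fy=3)
cv2.imwrite("pics/p4.png",np.hstack([a,b]))
E
```

```text
[583.05997511 183.77794061  60.51547788] [-1.79814904e+02  9.65660475e-02  7.71934593e+01] [-0.18438542  0.05046624  1.06773437] 0.6606890561278005
```

View pics/p4.png

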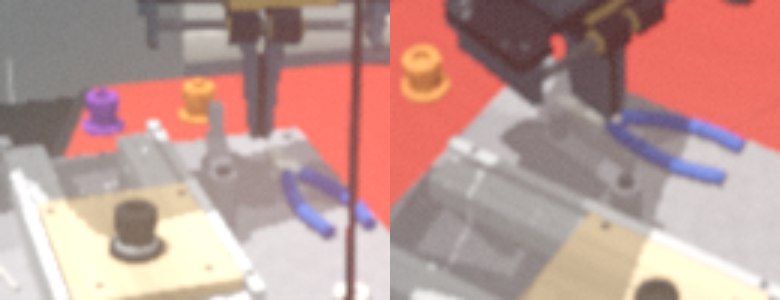

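```bash
python3 - <<'E'
from fit import *
st=env.state();print(st["ee_pos"],st["ee_rot"],st["force"])
def pose(th,off):
    t=np.array([np.sin(th),-np.cos(th)]);c=np.array([9-62*np.cos(th),76-62*np.sin(th)])-off*t
    return T(p,(*c,0))[:2],92.18+np.degrees(th)
def rows(P0,y0,ths):
    a=np.radians(y0);X=np.array([np.cos(a),np.sin(a)]);Y=np.array([np.sin(a),-np.cos(a)])
    for th in ths:
        P,y=pose(th,20);d=P-P0;print("%.2f: %.4f %.4f 0 0 0 %.1f 0;"%(th,d@X/1e3,d@Y/1e3,-(y-y0)))
rows(st["ee_pos"][:2],st["ee_rot"][2],np.linspace(-.26,.70,12));print()
rows(*pose(.7,20),np.linspace(.78,1.6,12))
E
```

```text
[585.56820955 184.47298026  63.03283534] [ 1.79871529e+02 -7.66884062e-02  7.71802886e+01] [-0.17559258  0.33208243  0.40524576]
-0.26: -0.0007 -0.0126 0 0 0 -0.1 0;
-0.17: 0.0008 -0.0180 0 0 0 -5.1 0;
-0.09: 0.0018 -0.0236 0 0 0 -10.1 0;
0.00: 0.0023 -0.0293 0 0 0 -15.1 0;
0.09: 0.0024 -0.0350 0 0 0 -20.1 0;
0.18: 0.0019 -0.0406 0 0 0 -25.1 0;
0.26: 0.0009 -0.0463 0 0 0 -30.1 0;
0.35: -0.0005 -0.0517 0 0 0 -35.1 0;
0.44: -0.0024 -0.0571 0 0 0 -40.1 0;
0.53: -0.0048 -0.0623 0 0 0 -45.1 0;
0.61: -0.0076 -0.0672 0 0 0 -50.1 0;
0.70: -0.0109 -0.0719 0 0 0 -55.1 0;

0.78: 0.0014 -0.0050 0 0 0 -4.6 0;
0.85: 0.0023 -0.0098 0 0 0 -8.9 0;
0.93: 0.0029 -0.0146 0 0 0 -13.1 0;
1.00: 0.0031 -0.0195 0 0 0 -17.4 0;
1.08: 0.0030 -0.0243 0 0 0 -21.7 0;
1.15: 0.0025 -0.0291 0 0 0 -25.9 0;
1.23: 0.0016 -0.0339 0 0 0 -30.2 0;
1.30: 0.0004 -0.0386 0 0 0 -34.5 0;
1.38: -0.0011 -0.0432 0 0 0 -38.8 0;
1.45: -0.0030 -0.0477 0 0 0 -43.0 0;
1.53: -0.0053 -0.0520 0 0 0 -47.3 0;
1.60: -0.0078 -0.0561 0 0 0 -51.6 0;
```

Request:
send_rows(targets="-0.001 -0.0125 0.001 0 0 0 0;0.001 -0.018 0.002 0 0 -5 0;0.002 -0.0235 0.002 0 0 -10 0;0.0025 -0.0295 0.002 0 0 -15 0;0.0025 -0.035 0.002 0 0 -20 0;0.002 -0.0405 0.002 0 0 -25 0;0.001 -0.0465 0.002 0 0 -30 0;-0.0005 -0.0515 0.002 0 0 -35 0;-0.0025 -0.057 0.002 0 0 -40 0;-0.005 -0.0625 0.002 0 0 -45 0;-0.0075 -0.067 0.002 0 0 -50 0;-0.011 -0.072 0.002 0 0 -55 0")

```text
time_s: 7.97
ee_pos: [513.5, 190.0, 61.2]
ee_rot: [179.8, 0.1, 132.4]
force: [0.8, 0.9, -0.9]
gripper_width: 0.6
gripper_force: 0.4
```

```bash
python3 - <<'E'
from h import *
f=eyes.grab_frame("side");s=env.state();print(s["ee_pos"],s["ee_rot"],s["force"],s["gripper_width"])
g=eyes.grab_frame("scene")
a=cv2.resize(f["image"][150:250,230:360],None,fx=3,fy=3);b=cv2.resize(g["image"][150:250,240:370],None,fx=3,fy=3)
cv2.imwrite("pics/p5.png",np.hstack([a,b]))
E
```

```text
[511.91852207 189.36218446  61.03828143] [1.79891605e+02 5.17593944e-02 1.32587266e+02] [-1.53511261  0.27289478  0.31026433] 0.5824661240549945
```

View pics/p5.png

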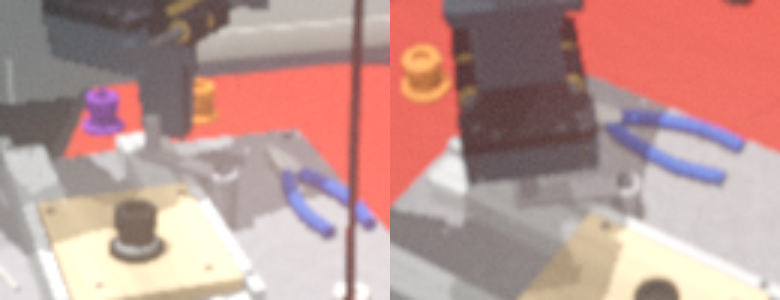

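The keeper has swung to about 40°, and its pin rests on the finger in both views. I'll continue to the stop.

Request:
send_rows(targets="0.0015 -0.005 0 0 0 -4.5 0;0.0025 -0.01 0 0 0 -9 0;0.003 -0.0145 0 0 0 -13 0;0.003 -0.0195 0 0 0 -17.5 0;0.003 -0.0245 0 0 0 -21.5 0;0.0025 -0.029 0 0 0 -26 0;0.0015 -0.034 0 0 0 -30 0;0.0005 -0.0385 0 0 0 -34.5 0;-0.001 -0.043 0 0 0 -39 0;-0.003 -0.0475 0 0 0 -43 0;-0.005 -0.052 0 0 0 -47 0;-0.007 -0.055 0 0 0 -50 0")

```text
time_s: 9.07
ee_pos: [477.2, 147.6, 60.5]
ee_rot: [179.9, 0.2, -177.8]
force: [-0.1, 0.8, -0.3]
gripper_width: 0.1
gripper_force: 0.4
```

```bash
python3 - <<'E'
from h import *
f=eyes.grab_frame("side");s=env.state();print(s["ee_pos"],s["ee_rot"],s["force"],s["gripper_width"])
g=eyes.grab_frame("scene")
a=cv2.resize(f["image"][150:250,210:340],None,fx=3,fy=3);b=cv2.resize(g["image"][150:250,240:370],None,fx=3,fy=3)
cv2.imwrite("pics/p6.png",np.hstack([a,b]))
E
```

```text
[476.96988029 147.1002181   60.4824177 ] [ 1.79970909e+02  1.26896383e-01 -1.77741903e+02] [0.17126132 0.62863056 0.13634878] 0.6452786219007384
```

View pics/p6.png

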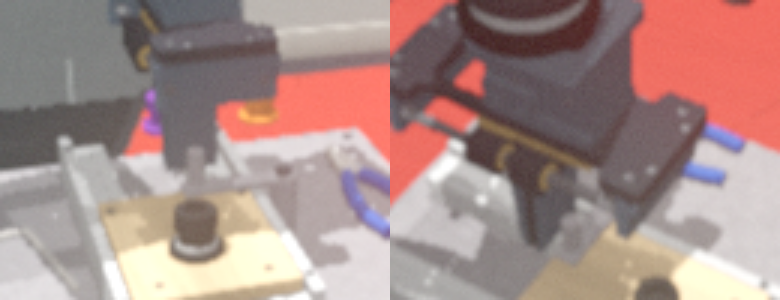

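The keeper arm is across the board's rear edge. The force is only about 0.6 N, so it isn't at the stop yet. I'll push on gently.

Request:
send_rows(targets="0 -0.001 0 0 0 0 0;0 -0.002 0 0 0 0 0;0 -0.003 0 0 0 0 0;0 -0.004 0 0 0 0 0;0 -0.004 0 0 0 0 0")

```text
time_s: 9.58
ee_pos: [477.1, 145.9, 60.1]
ee_rot: [179.7, 0.1, -178.0]
force: [-0.5, 10.1, 2.7]
gripper_width: 0.6
gripper_force: 5.0
```

Request:
send_rows(targets="0 -0.001 0 0 0 0 0;0 -0.002 0 0 0 0 0;0 -0.003 0 0 0 0 0;0 -0.003 0 0 0 0 0")

```text
time_s: 9.92
ee_pos: [477.1, 145.4, 60.2]
ee_rot: [179.5, 0.1, -178.2]
force: [-2.8, 20.0, 1.7]
gripper_width: 0.8
gripper_force: 9.8
```

At the stop: 20 N with no further movement. I'll back off, raise and check.

Request:
send_rows(targets="0 0.005 0 0 0 0 0;0 0.012 0 0 0 0 0;0 0.025 0 0 0 0 0;0 0.03 -0.03 0 0 0 0;0 0.04 -0.06 0 0 0 0;0 0.06 -0.1 0 0 0 0;0 0.08 -0.12 0 0 0 0;0 0.1 -0.13 0 0 0 0;0 0.12 -0.13 0 0 0 0;0 0.12 -0.13 0 0 0 0;0 0.12 -0.13 0 0 0 0;0 0.12 -0.13 0 0 0 0")

```text
time_s: 10.92
ee_pos: [471.5, 259.4, 188.8]
ee_rot: [-179.9, -0.1, -177.8]
force: [-0.4, 0.5, -0.4]
gripper_width: 0.5
gripper_force: 0.0
```

```bash
python3 - <<'E'
from h import *
f=eyes.grab_frame("side");s=env.state();print(s["ee_pos"],s["force"],s["time_s"])
g=eyes.grab_frame("scene")
a=cv2.resize(f["image"][150:270,190:340],None,fx=2.6,fy=2.6);b=cv2.resize(g["image"][160:280,230:380],None,fx=2.6,fy=2.6)
cv2.imwrite("pics/p7.png",np.hstack([a,b]))
E
```

```text
[471.58996004 259.18326582 188.75629629] [ 0.35073114 -0.2017661   0.50251567] 10.9667
```

View pics/p7.png

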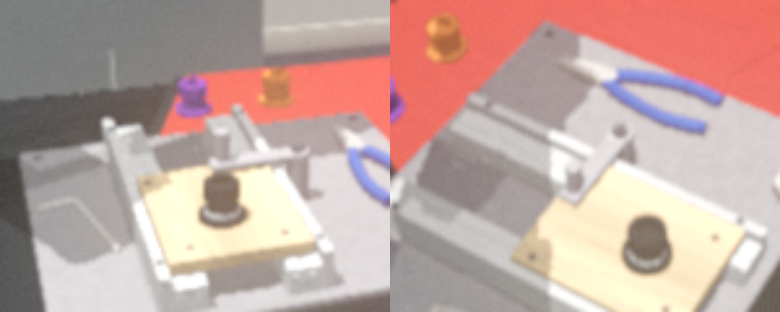

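The keeper lies square across the board's rear edge. The board is seated, the post is upright, and the tools are where they started.

```bash
python3 -c "
from h import *
print(env.job_done())"
```

```text
the job is handed in; nothing more can be done
None
```

I handed the job in at about 11 s with no verdict returned; the last pictures show the board seated in its notches, the keeper turned to its stop over the rear edge, the post upright, and the hex key and pliers where they started (the nut was outside the last crops, but the arm never went near it).

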